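Tip the stick file out of the packed row

TASK

Fetch the wooden file box that holds the bundle of thin round sticks from the packed row in the desk rack. Take it by its front panel, tip it forward about 20 degrees out of the row while its foot is still in the rack, then pull it free and stand it upright in the middle of the work board. Leave the other two file boxes standing in their places.

Things in the scene. Friction and masses are not known exactly. Their poses are not given: they have to be found in the camera images.
- file_sticks_mid (a point): Centre (75 mm up) of the dark wood open-top file box to fetch: 110 deep (x), 50 wide (y), 0.26 kg, a bundle of thin round sticks fixed in its rear half. Front panel (-x side, facing the robot) 8 mm thick, 150 high: mid-plane 51 mm along -x, top 75 mm above centre. Side and back walls only 115 high, so pinch the panel's free top, front to back; 60 mm behind it are free. x back, y left, z up.
- file_panels_mid (a point): Centre of another such box, same size and wood, holding three flat panels on edge; leave it. The three boxes fill, in any order and 2 mm apart, the row between the 140 mm high end compartments of a fixed plywood rack. Rack floor 10 mm above the table; a 6 mm high lip runs 5 mm before the panels; nothing stands in front of it. Same axes.
- file_bottle_mid (a point): Centre of the third such box, same size and wood, holding one bottle with a cap; leave it. Same axes. A box tips forward about the lower front edge of its panel (75 mm below, 55 mm along -x from its centre), its top moving to -x. What the boxes hold reaches at most 148 mm above their undersides, below the panel tops.
- board: Fixed flat light-wood work board with a sheet of paper on it, 200 mm (x) by 160 mm (y), 12 mm thick, lying on the table beside the rack, on its left or its right. Origin at the centre of its underside, so the top is 12 mm above the origin.
Things that resemble listed ones, but are neither listed nor needed, are in the scene too. What is shaped like the part that bears file_bottle_mid but green or orange is not meant.

How it is judged:
By the outcome, as a careful person would: the job done as asked, in the order asked, and still so for the second after the job is handed in, with the robot touching nothing.
It also fails if it takes over 48 s, if anything falls off the work surface, if the arm or the gripper's body presses on something with over 40 N, if the wrist force passes 120 N, or if a joint passes its speed limit or range.

ROBOT

A 6-joint arm with a two-finger parallel gripper is mounted at the origin on the work surface. World frame = base frame: x ahead of the robot, y to its left, z up, the work surface at z = 0. Lengths are in m, angles in rad, forces in N, time in s.
With the tool pointing down it reaches from about 0.375 to 0.925 m from the base axis. Payload 5.7 kg.
Tool frame: the origin (TCP) lies at the very end of the fingers, on their centre line; the grasp point (between the pads) lies 19 mm behind it; x points along the fingers, y is the direction in which the jaws open and shut, and the axes are right-handed (so a half turn about x gives the same grasp; the last joint's range is limited). The gripper opens to 88 mm and grips with 3 to 60 N. Pads are 20 mm wide; open, the fingers measure 115 mm over their backs; the gripper's body (75 mm by 178 mm) begins 61 mm behind the grasp point.
Start: joints at [1.024, 0.359, 1.51, -0, 1.272, -0.115], TCP at [0.251, 0.545, 0.223] pointing down, gripper open.
Joint ranges: [-2.97, 2.97], [-1.01, 2.36], [0.21, 2.38], [-0.96, 4.11], [0.2, 2.71], [-2.98, 2.98]. Speed limits (rad/s): [2.39, 2.39, 3.14, 3.14, 3.14, 3.14].

INTERFACE

Orientations are given as a unit quaternion [x, y, z, w].
In Python, from plant import ctrl gives the robot as it stands.
- The arm moves only by the shell command python3 -m crank 'ROWS' [FORCE]. ROWS is JSON, a list of rows, each a list of 3 entries, a list of its own where there are three numbers: the shift along the tool's x, y, z in units of 25 mm (1.0 is 25 mm), then the turn about the tool's x in units of 5 degrees (1.0 is 5 degrees), then the finger opening in mm, from 0 to 87.8. A call has 1 to 12 rows; each row is the pose to reach, as a shift and turn from the pose commanded when the call began, along the tool's axes at that moment; what a row does not reach only later rows make up. A row lasts 1/12 s, in which the tool goes at most 41.7 mm and 7.16 degrees, less where a joint would pass 70% of its speed; a pose out of reach is approached as far as the arm can. A call with a gripper value outside its range is refused whole. The fingers move at their own pace and stop on an object; FORCE is the grip in N (left out, the last holds). Time passes only in rows, so rows that repeat a pose let the fingers close. It gives the time, the measured TCP pose, the force and the opening at its end, in the units of the state.
- ctrl.observe(): the state, without advancing time (a new reading comes with each control period).
- ctrl.snapshot(name): name is "scene" or "side" or "wrist"; returns a dict with "img" (384x512x3 uint8, red, green, blue), "fov_y" (degrees; the focal length in pixels is half the picture's height over the tangent of half this angle, whatever the lens; pixels are square), "cx", "cy" (the principal point, pixels), "xyz" and "orientation" of the camera in the world. Camera axes: x right, y down, z forward; pixel columns grow to the right and rows downward; lengths in m; the calibration is good to about 2 mm. The wrist camera is an equidistant fisheye: a pixel r from the principal point sees the ray r / f radians off the axis. A picture is of the moment at which its call begins. There is no depth.
- ctrl.finish_job(): hands the job in, once; it reports no verdict.
The state is a dict: "time_s": time; "q": joint angles; "joint_velocities": joint speeds; "effort": joint torques, N m; "position": TCP position; "orientation": TCP orientation; "force": force on the tool from outside, world axes, zero at the start; "ft_torque": the same for the moment, N m; "grip_width": opening from 0.0 (shut) to 1.0 (fully open).
Only numpy, scipy, OpenCV 4.12 (cv2) and the standard library are available. Lean on these libraries where they do the work, as an engineer would, in place of code of your own. Each camera call takes 0.05 s, during which the arm holds its last target.

## Working session

There is one attempt and no reset: what is moved stays moved. The work goes in short steps, Python scripts to look and compute and a shell command to move; the robot and the scene stay as the last step left them, time stands still between calls to the robot, and variables do not carry over. Pictures are saved under pics/ and viewed, and the job is handed in when it is done.

```bash
ls; mkdir -p pics; python3 - <<'E'
from plant import ctrl
import cv2
s=ctrl.observe(); print(s)
for n in ["scene","side","wrist"]:
    d=ctrl.snapshot(n); cv2.imwrite(f"pics/{n}0.png",d["img"][:,:,::-1]); print(n,{k:v for k,v in d.items() if k!="img"})
E
```

```text
pics
{'time_s': 0.0, 'q': array([ 1.02388303e+00,  3.59483002e-01,  1.51144996e+00, -7.72046153e-06,
        1.27252149e+00, -1.15125558e-01]), 'joint_velocities': array([-4.70354174e-04,  4.43175371e-05, -4.40591769e-03, -1.49662460e-03,
        1.16741916e-03,  3.85157907e-05]), 'effort': array([ 1.76224046e-03, -5.15377986e+01, -2.70719969e+01,  6.78310543e-02,
        3.51052126e-02, -2.39660139e-04]), 'position': array([0.25074729, 0.54430758, 0.22181605]), 'orientation': array([ 0.15085265,  0.69090285, -0.15209937,  0.69047991]), 'force': array([ 0.16236593, -0.49036974,  0.63127289]), 'ft_torque': array([0.01164888, 0.07469205, 0.0007298 ]), 'grip_width': 0.9991621455288101}
scene {'fov_y': 56.31723612136583, 'cx': 246.59718149543255, 'cy': 191.19987573409557, 'xyz': array([ 1.01317318, -0.11297102,  0.89844396]), 'orientation': array([ 0.63837505,  0.70274151, -0.23364254, -0.20986381])}
side {'fov_y': 45.04567777916363, 'cx': 251.35876081861042, 'cy': 197.71884581739153, 'xyz': array([-0.26803019, -1.1659175 ,  1.10390508]), 'orientation': array([ 0.86257283, -0.2739519 ,  0.12285308, -0.40721688])}
wrist {'fov_y': 65.70646984690485, 'cx': 253.6964166743493, 'cy': 196.32248940747562, 'xyz': array([0.18770087, 0.57320081, 0.38393121]), 'orientation': array([0.83502853, 0.53521102, 0.06811923, 0.10787163])}
```

View pics/scene0.png

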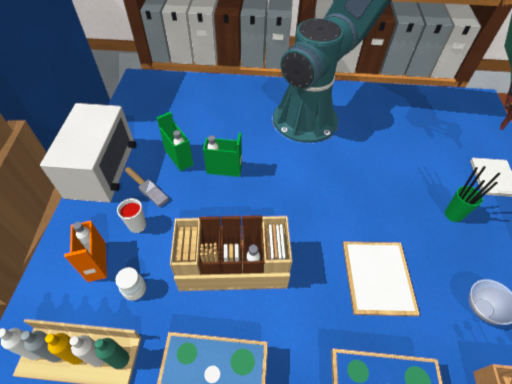

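View pics/side0.png

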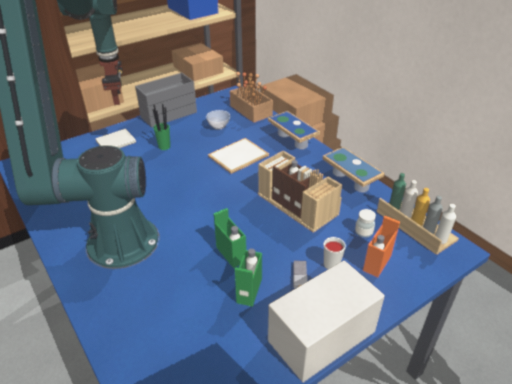

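View pics/wrist0.png

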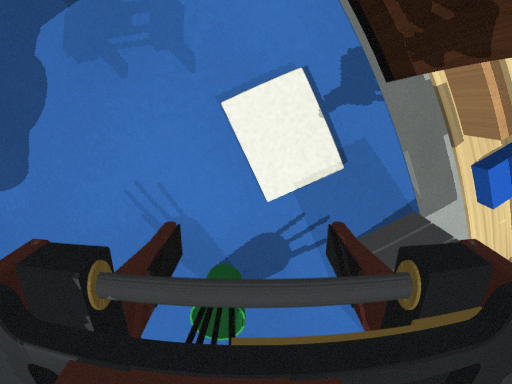

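```bash
cat > h.py <<'E'
import numpy as np,cv2
from scipy.spatial.transform import Rotation as R
def ray(d,u,v):
    f=192/np.tan(np.radians(d["fov_y"]/2)); a=np.array([(u-d["cx"])/f,(v-d["cy"])/f,1.])
    return R.from_quat(d["orientation"]).apply(a)
def onplane(d,u,v,z):
    r=ray(d,u,v); return d["xyz"]+r*(z-d["xyz"][2])/r[2]
def proj(d,p):
    f=192/np.tan(np.radians(d["fov_y"]/2)); c=R.from_quat(d["orientation"]).inv().apply(np.array(p)-d["xyz"])
    return c[...,0]/c[...,2]*f+d["cx"], c[...,1]/c[...,2]*f+d["cy"]
E
python3 - <<'E'
import cv2
a=cv2.imread("pics/scene0.png")[200:300,160:300]; cv2.imwrite("pics/sc_crop.png",cv2.resize(a,None,fx=5.5,fy=5.5,interpolation=cv2.INTER_CUBIC))
a=cv2.imread("pics/side0.png")[145:235,250:350]; cv2.imwrite("pics/si_crop.png",cv2.resize(a,None,fx=6,fy=6,interpolation=cv2.INTER_CUBIC))
a=cv2.imread("pics/scene0.png")[230:330,330:430]; cv2.imwrite("pics/bd_crop.png",cv2.resize(a,None,fx=6,fy=6,interpolation=cv2.INTER_CUBIC))
E
```

```text
(no output)
```

View pics/sc_crop.png

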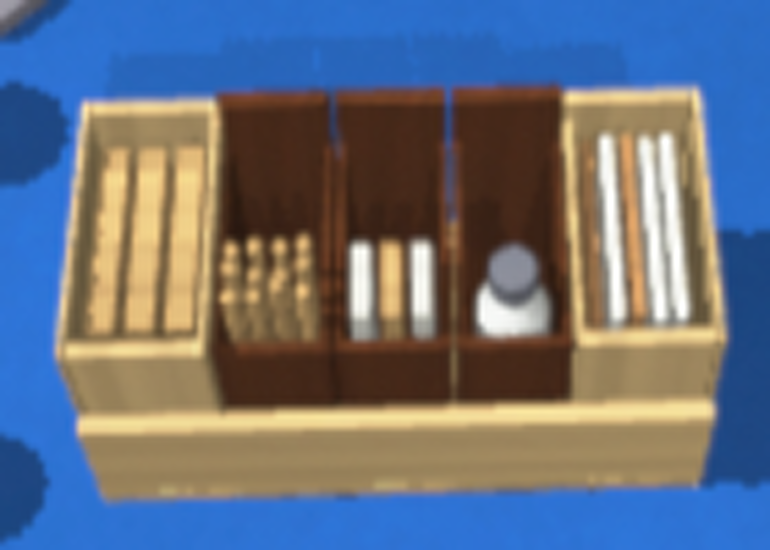

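View pics/si_crop.png

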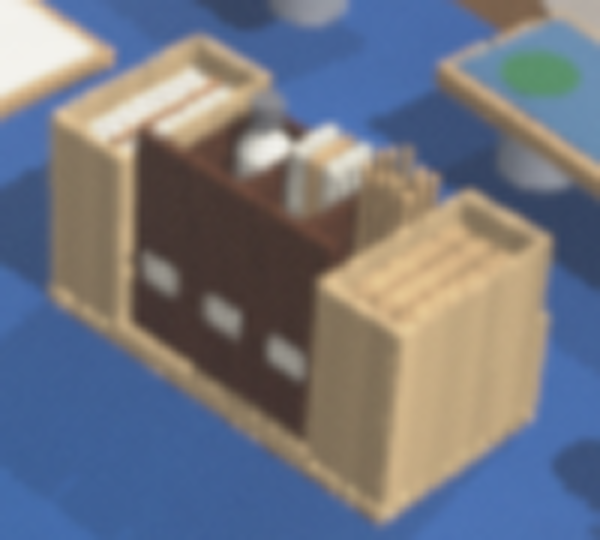

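View pics/bd_crop.png

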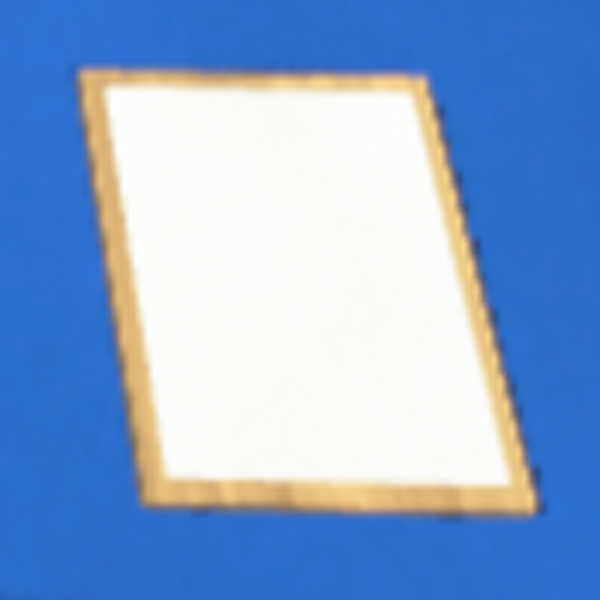

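```bash
python3 - <<'E'
from plant import ctrl
from h import *
d=ctrl.snapshot("scene")
for n,u,v,z in [("panL",218,97,.16),("panLr",328,98,.16),("panMl",338,97,.16),("panMr",445,95,.16),("panRl",453,94,.16),("panR",562,93,.16),("rackLfront",84,106,.15),("rackRfront",700,94,.15),("rackLback",60,352,.15),("rackRback",724,338,.15)]:
    print(n,onplane(d,160+(u+.5)/5.5-.5,200+(v+.5)/5.5-.5,z).round(4))
c=[onplane(d,330+(u+.5)/6-.5,230+(v+.5)/6-.5,.012) for u,v in [(80,70),(427,76),(538,513),(142,502)]]
print(np.round(c,4),np.mean(c,0), np.linalg.norm(np.diff(c,axis=0),axis=1))
# side view
e=ctrl.snapshot("side")
for n,u,v,z in [("panelsL top",145,127,.16),("panelsR top",335,243,.16)]:
    print(n,onplane(e,250+(u+.5)/6-.5,145+(v+.5)/6-.5,z).round(4))
for n,u,v in [("L",145,127),("R",335,243)]: pass
print(proj(d,np.array([0.25,.545,0])))
E
```

```text
panL [ 0.5569 -0.2757  0.16  ]
panLr [ 0.5528 -0.2272  0.16  ]
panMl [ 0.5518 -0.2228  0.16  ]
panMr [ 0.5463 -0.1758  0.16  ]
panRl [ 0.5455 -0.1723  0.16  ]
panR [ 0.5404 -0.1243  0.16  ]
rackLfront [ 0.5611 -0.3368  0.15  ]
rackRfront [ 0.5286 -0.0628  0.15  ]
rackLback [ 0.6793 -0.3209  0.15  ]
rackRback [ 0.647  -0.0493  0.15  ]
[[0.5056 0.1043 0.012 ]
 [0.4935 0.264  0.012 ]
 [0.6939 0.2773 0.012 ]
 [0.7048 0.1171 0.012 ]] [0.59947585 0.1906844  0.012     ] [0.16013205 0.20079808 0.16055964]
panelsL top [ 0.5386 -0.1289  0.16  ]
panelsR top [ 0.5575 -0.2769  0.16  ]
(np.float64(478.0343127598558), np.float64(183.52314894304567))
```

```bash
cat >> h.py <<'E'
def units(s,target,heading_deg):
    r=R.from_quat(s["orientation"]); d=r.inv().apply(np.array(target)-s["position"])/0.025
    y=r.apply([0,1,0]); h=np.degrees(np.arctan2(y[1],y[0])); print("pos",s["position"].round(4),"heading",h.round(2),"x axis",r.apply([1,0,0]).round(4),"t",s["time_s"])
    print("shift units",d.round(3),"turn units",round((h-heading_deg)/5,3))
E
python3 - <<'E'
from plant import ctrl
from h import *
units(ctrl.observe(),[0.5555,-0.252,0.25],6.5)
import cv2
d=ctrl.snapshot("scene")
for n,u,v in [("greenA bottom",190,165),("greenA bl",176,163),("greenB br",240,175),("greenB bl",206,172)]: print(n,onplane(d,u,v,0).round(3))
E
```

```text
pos [0.2509 0.5446 0.2222] heading 65.26 x axis [-5.e-04 -8.e-04 -1.e+00] t 0.25
shift units [ -1.092 -23.843  24.401] turn units 11.752
greenA bottom [ 0.26  -0.377  0.   ]
greenA bl [ 0.255 -0.425  0.   ]
greenB br [ 0.286 -0.208  0.   ]
greenB bl [ 0.284 -0.32   0.   ]
```

Candidates in the scene view: the sticks box at (209,250), the panels box at (231,250), the bottle box at (253,250), light compartments at (186,240) and (275,240), green boxes at (175,140) and (222,155), an orange box at (86,250), and a pen cup at (465,200). My choice is the dark box at (209,250). The close crop shows the stick bundle in that leftmost dark box, at the -y end of the row.

```bash
python3 -m crank '[[[-1.1,-6,6],3,60],[[-1.1,-23.85,24.4],11.75,60],[[-1.1,-23.85,24.4],11.75,60],[[-1.1,-23.85,24.4],11.75,60],[[-1.1,-23.85,24.4],11.75,60],[[-1.1,-23.85,24.4],11.75,60],[[-1.1,-23.85,24.4],11.75,60],[[-1.1,-23.85,24.4],11.75,60],[[-1.1,-23.85,24.4],11.75,60],[[-1.1,-23.85,24.4],11.75,60],[[-1.1,-23.85,24.4],11.75,60],[[-1.1,-23.85,24.4],11.75,60]]' 10
python3 - <<'E'
from plant import ctrl
from h import *
units(ctrl.observe(),[0.5555,-0.252,0.25],6.5)
E
```

```text
time_s: 1.3
position: [0.4295, 0.0763, 0.2409]
orientation: [0.471, 0.527, -0.471, 0.528]
force: [0.5, 0.3, -0.5]
grip_width: 0.682
pos [0.4295 0.0763 0.2409] heading 6.51 x axis [ 8.e-04  0.e+00 -1.e+00] t 1.3
shift units [-0.361  3.521 13.617] turn units 0.001
```

```bash
python3 -m crank '[[[-0.36,3.5,13.6],0,50],[[-0.36,3.5,13.6],0,50],[[-0.36,3.5,13.6],0,50],[[-0.36,3.5,13.6],0,50],[[-0.36,3.5,13.6],0,50],[[-0.36,3.5,13.6],0,50],[[-0.36,3.5,13.6],0,50],[[-0.36,3.5,13.6],0,50],[[-0.36,3.5,13.6],0,50],[[-0.36,3.5,13.6],0,50],[[-0.36,3.5,13.6],0,50],[[-0.36,3.5,13.6],0,50]]' 
python3 - <<'E'
from plant import ctrl
from h import *
units(ctrl.observe(),[0.5555,-0.252,0.25],6.5)
d=ctrl.snapshot("wrist"); cv2.imwrite("pics/w1.png",d["img"][:,:,::-1])
d=ctrl.snapshot("scene"); cv2.imwrite("pics/s1.png",cv2.resize(d["img"][150:320,120:320,::-1],None,fx=4,fy=3.5))
E
```

```text
time_s: 2.3
position: [0.554, -0.2485, 0.2492]
orientation: [0.471, 0.528, -0.471, 0.527]
force: [-0.2, -0.2, 0.0]
grip_width: 0.567
pos [ 0.554  -0.2485  0.2492] heading 6.51 x axis [-0.0012  0.0012 -1.    ] t 2.3
shift units [-0.034  0.046  0.145] turn units 0.003
```

View pics/w1.png

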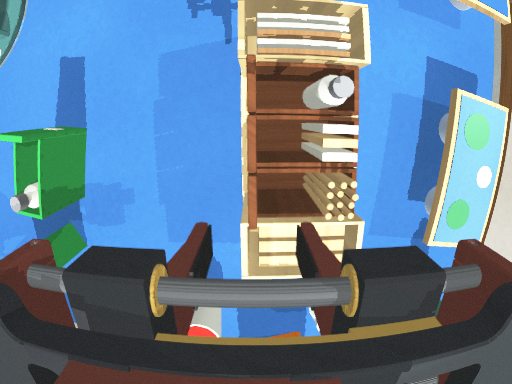

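View pics/s1.png

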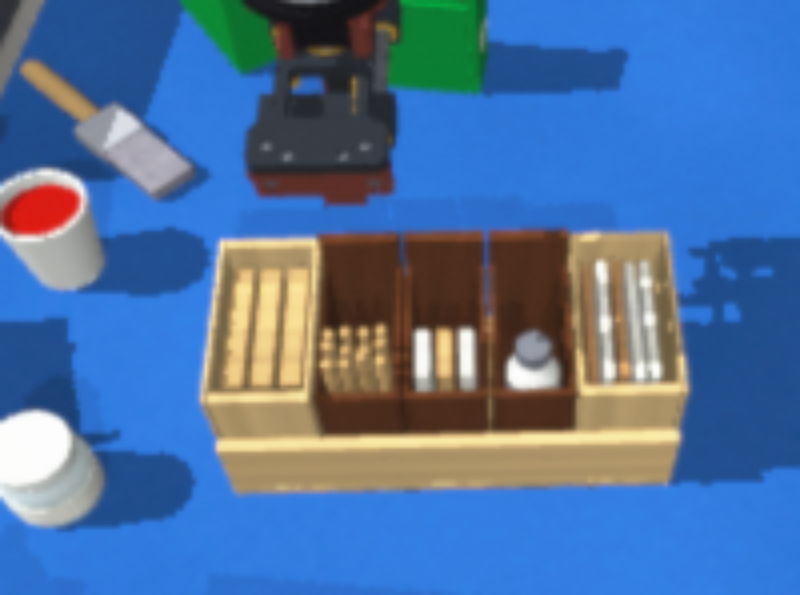

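```bash
cat >> h.py <<'E'
def wray(d,u,v):
    f=192/np.tan(np.radians(d["fov_y"]/2)); x,y=u-d["cx"],v-d["cy"]; r=np.hypot(x,y); t=r/f
    return R.from_quat(d["orientation"]).apply([np.sin(t)*x/r,np.sin(t)*y/r,np.cos(t)])
def wplane(d,u,v,z):
    r=wray(d,u,v); return d["xyz"]+r*(z-d["xyz"][2])/r[2]
E
python3 - <<'E'
from plant import ctrl
from h import *
d=ctrl.snapshot("wrist"); cv2.imwrite("pics/w1c.png",cv2.resize(d["img"][40:240,230:370,::-1],None,fx=3,fy=3,interpolation=cv2.INTER_CUBIC)[:,:])
cv2.imwrite("pics/w1c.png",cv2.resize(d["img"][150:240,230:370,::-1],None,fx=5.5,fy=5.5,interpolation=cv2.INTER_CUBIC))
for u,v in [(251,60),(251,115),(251,172),(252,226)]: print(wplane(d,u,v,.16).round(4))
E
```

```text
[ 0.5373 -0.1287  0.16  ]
[ 0.5428 -0.1756  0.16  ]
[ 0.5483 -0.224   0.16  ]
[ 0.5548 -0.2728  0.16  ]
```

View pics/w1c.png

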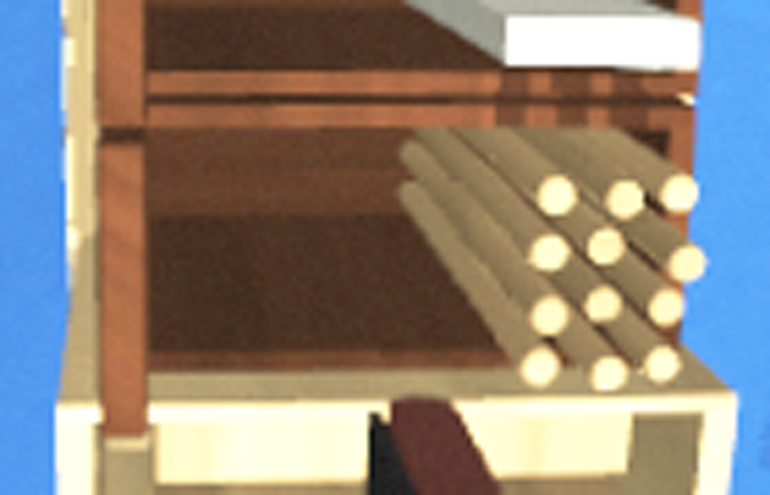

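Wrist view: the sticks box panel top runs along column ≈252, rows 175–229, giving a centre of about (0.5535, -0.251). The row heading is ~6.7°, which matches the scene view within 2–3 mm. Descending.

```bash
python3 -m crank '[[[1.2,0,0.1],0,50],[[2.4,0,0.1],0,50],[[3.2,0,0.1],0,50],[[3.9,0,0.1],0,50],[[4.5,0,0.1],0,50],[[4.9,0,0.1],0,50],[[4.9,0,0.1],0,50],[[4.9,0,0.1],0,50],[[4.9,0,0.1],0,50],[[4.9,0,0.1],0,50]]' 
python3 - <<'E'
from plant import ctrl
from h import *
units(ctrl.observe(),[0.554,-0.251,0.126],6.7)
d=ctrl.snapshot("wrist"); cv2.imwrite("pics/w2.png",d["img"][:,:,::-1])
E
```

```text
time_s: 3.28
position: [0.5558, -0.2524, 0.1284]
orientation: [0.471, 0.527, -0.471, 0.528]
force: [0.0, 0.6, 0.3]
grip_width: 0.573
pos [ 0.5558 -0.2524  0.1284] heading 6.52 x axis [ 0.0019 -0.0013 -1.    ] t 3.2833
shift units [ 0.095 -0.066 -0.065] turn units -0.035
```

View pics/w2.png

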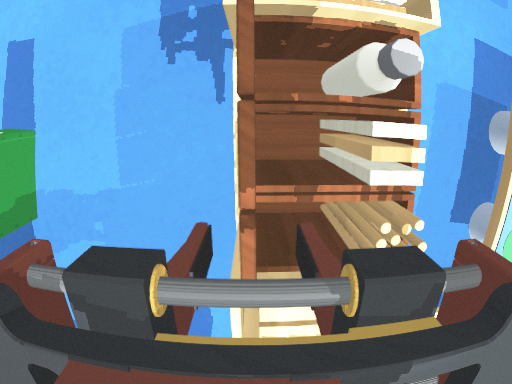

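The fingers straddle the panel: panel at column ≈247, fingers at about 205 and 300. Closing softly.

```bash
python3 -m crank '[[[0.1,-0.1,0],0,20],[[0.1,-0.1,0],0,14],[[0.1,-0.1,0],0,4],[[0.1,-0.1,0],0,4],[[0.1,-0.1,0],0,4],[[0.1,-0.1,0],0,4],[[0.1,-0.1,0],0,4],[[0.1,-0.1,0],0,4],[[0.1,-0.1,0],0,4],[[0.1,-0.1,0],0,4]]' 6
python3 - <<'E'
from plant import ctrl
from h import *
s=ctrl.observe();units(s,[0.554,-0.251,0.126],6.7); print(s["grip_width"]*87.8,s["force"])
d=ctrl.snapshot("wrist"); cv2.imwrite("pics/w3.png",d["img"][:,:,::-1])
E
```

```text
time_s: 4.17
position: [0.5526, -0.2524, 0.1246]
orientation: [0.471, 0.527, -0.471, 0.528]
force: [0.2, -0.9, -0.4]
grip_width: 0.094
pos [ 0.5526 -0.2524  0.1246] heading 6.51 x axis [ 2.e-04 -2.e-04 -1.e+00] t 4.1667
shift units [-0.058  0.062 -0.051] turn units -0.038
8.287292054903146 [ 0.24689034 -0.90867451 -0.44362402]
```

View pics/w3.png

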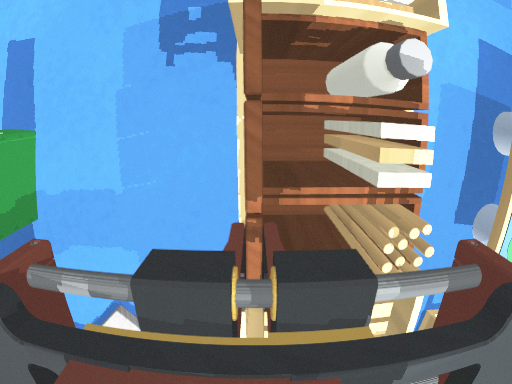

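```bash
python3 -m crank '[[[0,-0.1,0],0,4],[[0,-0.2,0],0,4],[[0,-0.35,0],0,4],[[0.02,-0.5,0],0,4],[[0.04,-0.65,0],0,4],[[0.05,-0.8,0],0,4],[[0.06,-0.93,0],0,4],[[0.06,-0.93,0],0,4],[[0.06,-0.93,0],0,4]]' 6
python3 - <<'E'
from plant import ctrl
from h import *
s=ctrl.observe();units(s,[0.554,-0.251,0.126],6.7); print(s["grip_width"]*87.8,s["force"])
d=ctrl.snapshot("scene"); cv2.imwrite("pics/s4.png",cv2.resize(d["img"][150:320,120:320,::-1],None,fx=4,fy=3.5))
d=ctrl.snapshot("side"); cv2.imwrite("pics/d4.png",cv2.resize(d["img"][130:240,240:360,::-1],None,fx=5,fy=5))
E
```

```text
time_s: 4.97
position: [0.5294, -0.2555, 0.1236]
orientation: [0.471, 0.527, -0.471, 0.528]
force: [2.4, 0.7, 5.4]
grip_width: 0.147
pos [ 0.5294 -0.2555  0.1236] heading 6.49 x axis [ 8.e-04 -8.e-04 -1.e+00] t 4.9667
shift units [-0.096  0.998 -0.067] turn units -0.042
12.896579822166563 [2.35497171 0.67593384 5.36367909]
```

View pics/s4.png

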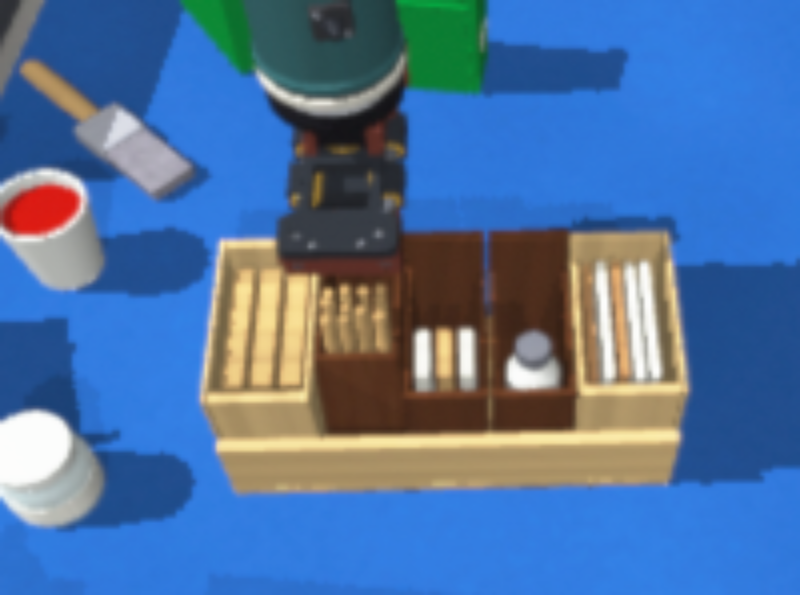

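View pics/d4.png

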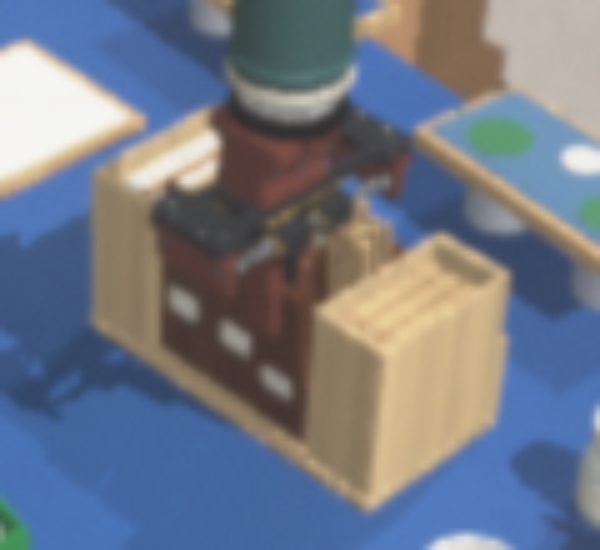

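```bash
python3 -m crank '[[[0,-0.12,0],0,4],[[0.01,-0.25,0],0,4],[[0.03,-0.4,0],0,4],[[0.06,-0.55,0],0,4],[[0.09,-0.7,0],0,4],[[0.12,-0.85,0],0,4],[[0.15,-1.0,0],0,4],[[0.18,-1.1,0],0,4],[[0.18,-1.1,0],0,4],[[0.18,-1.1,0],0,4]]' 6
python3 - <<'E'
from plant import ctrl
from h import *
s=ctrl.observe();units(s,[0.554,-0.251,0.126],6.7); print(s["grip_width"]*87.8,s["force"])
d=ctrl.snapshot("scene"); cv2.imwrite("pics/s5.png",cv2.resize(d["img"][150:320,120:320,::-1],None,fx=4,fy=3.5))
d=ctrl.snapshot("side"); cv2.imwrite("pics/d5.png",cv2.resize(d["img"][130:240,240:360,::-1],None,fx=5,fy=5))
E
```

```text
time_s: 5.9
position: [0.5016, -0.2583, 0.1185]
orientation: [0.471, 0.528, -0.471, 0.527]
force: [0.9, -0.5, 5.4]
grip_width: 0.23
pos [ 0.5016 -0.2583  0.1185] heading 6.5 x axis [-6.e-04 -1.e-04 -1.e+00] t 5.9
shift units [-0.3    2.116 -0.051] turn units -0.041
20.207953452016206 [ 0.92163829 -0.53669325  5.40144664]
```

View pics/s5.png

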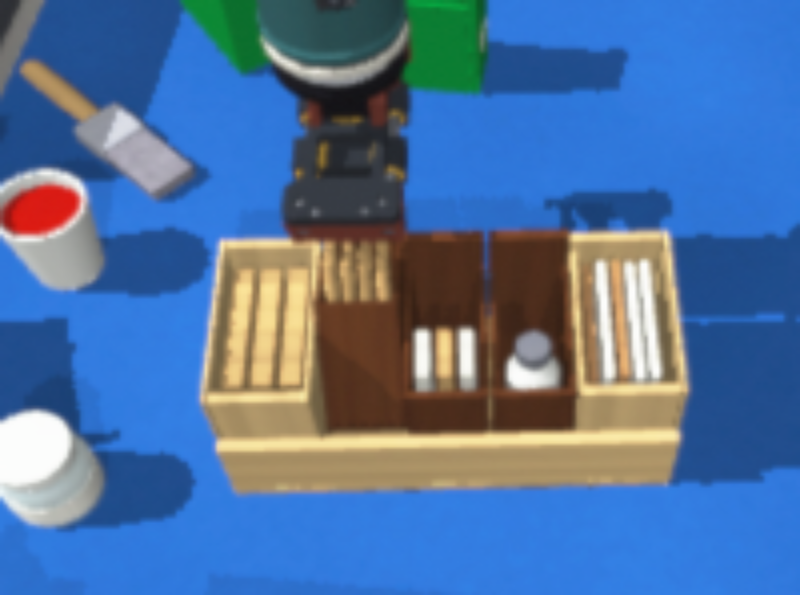

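View pics/d5.png

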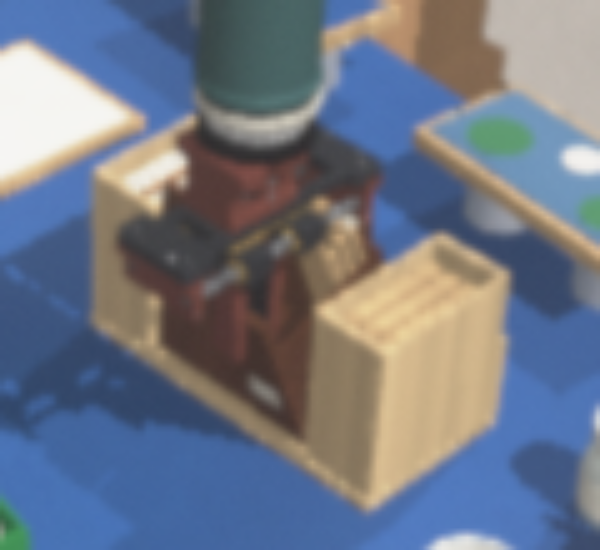

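```bash
python3 - <<'E'
from h import *
from plant import ctrl
d=ctrl.snapshot("scene")
ax=np.array([np.cos(np.radians(6.7)),np.sin(np.radians(6.7)),0])
P=np.array([.5535,-.2515,.01])-.004*ax
for sl in [0,.005]:
  for t in [16,18,20,22,24]:
    a=np.radians(t); q=P-sl*ax+ax*(.110*np.cos(a)-.115*np.sin(a))+np.array([0,0,.110*np.sin(a)+.115*np.cos(a)])
    b=P-sl*ax+ax*(.110*np.cos(a))+np.array([0,0,.110*np.sin(a)])
    print(sl,t,np.round(proj(d,q),1),np.round(proj(d,b),1))
a=d["img"][200:290,190:260,::-1]; cv2.imwrite("pics/s5c.png",cv2.resize(a,None,fx=6,fy=6,interpolation=cv2.INTER_CUBIC))
E
```

```text
0 16 [208.4 244.3] [211.7 276.2]
0 18 [208.4 241.9] [211.6 275.2]
0 20 [208.4 239.5] [211.5 274.2]
0 22 [208.4 237.1] [211.4 273.1]
0 24 [208.4 234.8] [211.3 271.9]
0.005 16 [208.5 242.4] [211.8 274.4]
0.005 18 [208.5 240. ] [211.7 273.4]
0.005 20 [208.5 237.6] [211.6 272.3]
0.005 22 [208.5 235.2] [211.5 271.2]
0.005 24 [208.5 232.9] [211.4 270.1]
```

View pics/s5c.png

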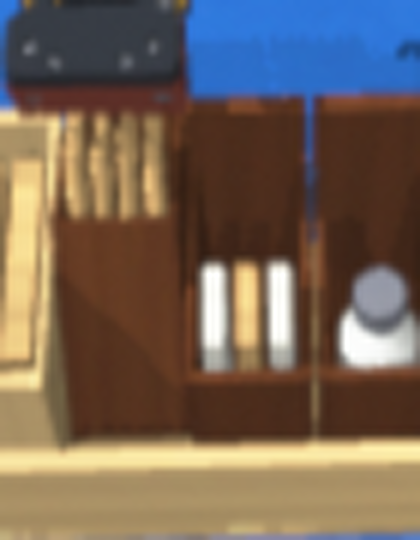

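The box is tipped about 21°: rear wall top edge at row ≈236.5, foot still behind the lip, jaw spread 20 mm. Now lifting and pulling it free.

```bash
python3 -m crank '[[[0,0,0],0,17],[[-0.1,0,0],0,16],[[-0.35,-0.1,0],0,15],[[-0.65,-0.2,0],0,14],[[-1.0,-0.4,0],0,13],[[-1.35,-0.6,0],0,11],[[-1.7,-0.8,0],0,9],[[-2.0,-1.0,0],0,7],[[-2.2,-1.2,0],0,4],[[-2.2,-1.2,0],0,4]]' 12
python3 - <<'E'
from plant import ctrl
from h import *
s=ctrl.observe();units(s,[0.554,-0.251,0.126],6.7); print(s["grip_width"]*87.8,s["force"])
d=ctrl.snapshot("scene"); cv2.imwrite("pics/s6.png",cv2.resize(d["img"][150:320,120:320,::-1],None,fx=4,fy=3.5))
d=ctrl.snapshot("side"); cv2.imwrite("pics/d6.png",cv2.resize(d["img"][130:240,240:360,::-1],None,fx=5,fy=5))
E
```

```text
time_s: 6.88
position: [0.4715, -0.262, 0.175]
orientation: [0.471, 0.527, -0.471, 0.528]
force: [0.3, -0.2, -0.0]
grip_width: 0.045
pos [ 0.4715 -0.262   0.175 ] heading 6.48 x axis [ 7.0e-04 -1.2e-03 -1.0e+00] t 6.8833
shift units [ 1.96   3.328 -0.067] turn units -0.044
3.9120103975263234 [ 0.26699558 -0.15579204 -0.04653054]
```

View pics/s6.png

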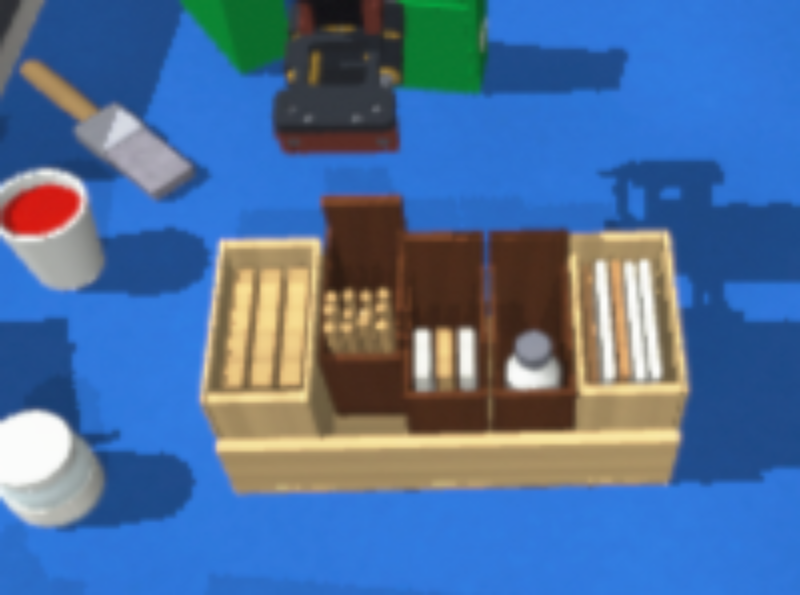

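View pics/d6.png

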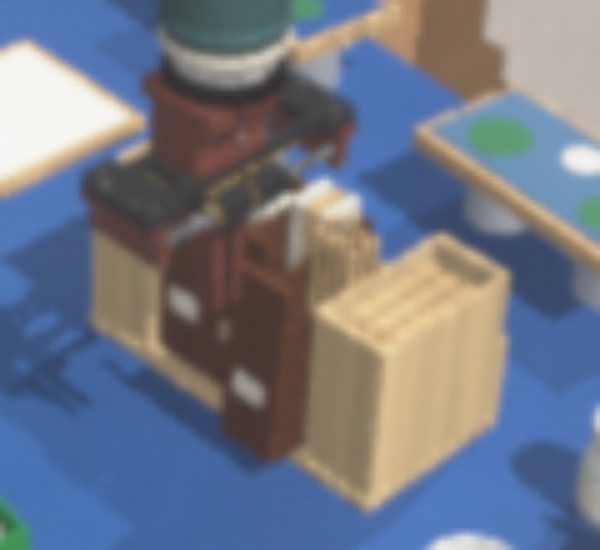

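The box slipped from the light grip when lifted. It now stands about 30 mm forward on the lip (panel top at row ≈206, cols 200–221), and the neighbours are untouched. I'll open, rise and re-measure from above.

```bash
python3 -m crank '[[[-1,0,0],0,50],[[-2,0,0],0,50],[[-2.5,0.6,0],0,50],[[-2.5,1.2,-0.1],0,50],[[-2.5,1.2,-0.1],0,50],[[-2.5,1.2,-0.1],0,50],[[-2.5,1.2,-0.1],0,50],[[-2.5,1.2,-0.1],0,50]]' 
python3 - <<'E'
from plant import ctrl
from h import *
s=ctrl.observe();units(s,[0.554,-0.251,0.126],6.7); print(s["grip_width"]*87.8,s["force"])
d=ctrl.snapshot("scene"); cv2.imwrite("pics/s7.png",cv2.resize(d["img"][190:290,160:300,::-1],None,fx=5.5,fy=5.5,interpolation=cv2.INTER_CUBIC))
d=ctrl.snapshot("wrist"); cv2.imwrite("pics/w7.png",d["img"][:,:,::-1])
d=ctrl.snapshot("side"); cv2.imwrite("pics/d7.png",cv2.resize(d["img"][130:240,240:360,::-1],None,fx=5,fy=5))
E
```

```text
time_s: 7.65
position: [0.5007, -0.2551, 0.2345]
orientation: [0.47, 0.529, -0.471, 0.527]
force: [0.6, 0.6, -0.3]
grip_width: 0.563
pos [ 0.5007 -0.2551  0.2345] heading 6.52 x axis [-0.0027  0.0014 -1.    ] t 7.65
shift units [4.336 2.147 0.087] turn units -0.036
49.43714229637234 [ 0.58643535  0.56342484 -0.27086341]
```

View pics/s7.png

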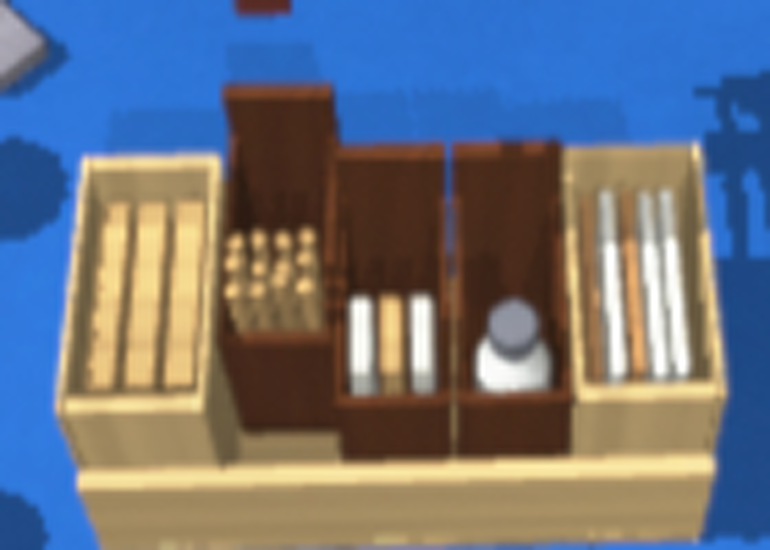

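View pics/w7.png

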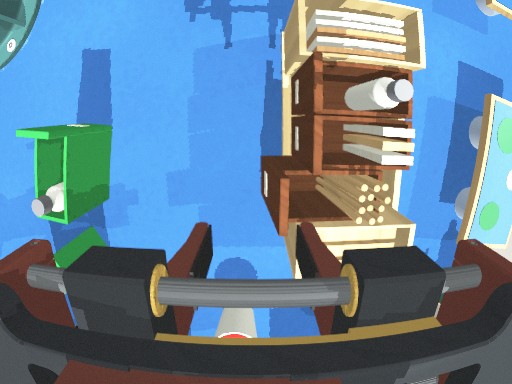

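View pics/d7.png

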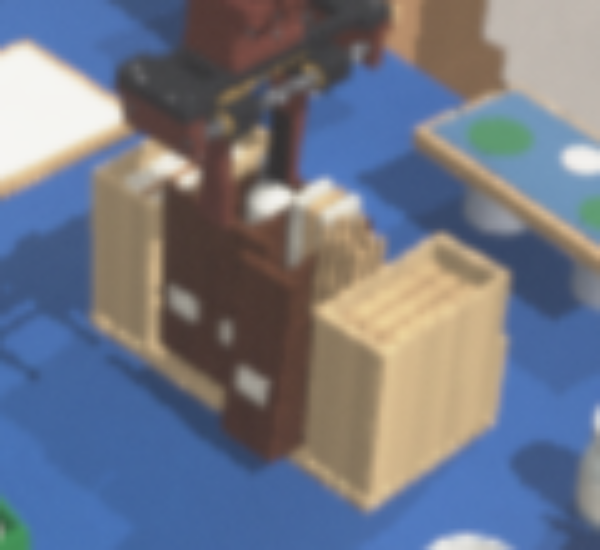

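```bash
python3 - <<'E'
from h import *
from plant import ctrl
d=ctrl.snapshot("scene"); w=ctrl.snapshot("wrist")
cv2.imwrite("pics/w8.png",cv2.resize(w["img"][145:240,250:350,::-1],None,fx=6,fy=6,interpolation=cv2.INTER_CUBIC))
def tri(o1,r1,o2,r2):
    A=np.stack([r1,-r2],1); t=np.linalg.lstsq(A,o2-o1,rcond=None)[0]; p,q=o1+t[0]*r1,o2+t[1]*r2; return (p+q)/2,np.linalg.norm(p-q)
for (u,v),(a,b) in [((224,91),(285,231)),((331,89),(283,177))]:
    uu,vv=160+(u+.5)/5.5-.5,190+(v+.5)/5.5-.5
    print(tri(d["xyz"],ray(d,uu,vv),w["xyz"],wray(w,a,b)), onplane(d,uu,vv,.166), wplane(w,a,b,.166))
E
```

```text
(array([ 0.52901118, -0.27590425,  0.16611945]), np.float64(0.002939585964135032)) [ 0.52836313 -0.27740513  0.166     ] [ 0.5292104  -0.27440292  0.166     ]
(array([ 0.52134289, -0.22979227,  0.1638498 ]), np.float64(0.0005580877725350641)) [ 0.52274245 -0.22973192  0.166     ] [ 0.52108676 -0.22911971  0.166     ]
```

View pics/w8.png

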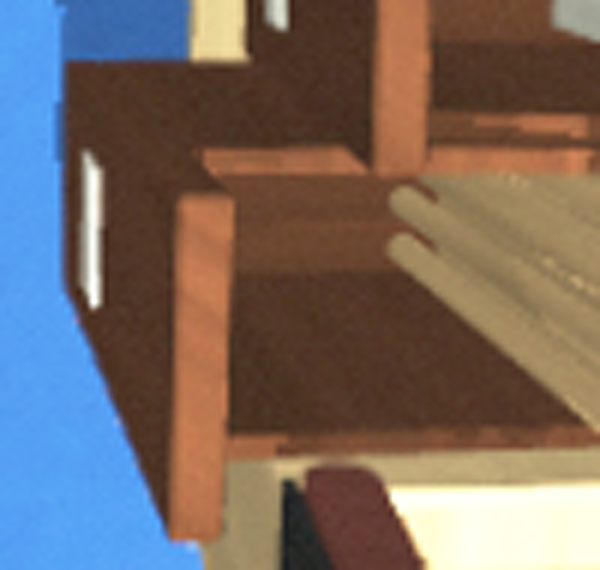

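```bash
python3 - <<'E'
from plant import ctrl
from h import *
units(ctrl.observe(),[0.524,-0.2525,0.129],6.7)
E
```

```text
pos [ 0.5014 -0.2557  0.2358] heading 6.5 x axis [-5.e-04  2.e-04 -1.e+00] t 7.9
shift units [ 4.27   0.914 -0.022] turn units -0.041
```

```bash
python3 -m crank '[[[0,0.9,0],0,50],[[1.2,0.9,0],0,50],[[2.4,0.9,0],0,50],[[3.3,0.9,0],0,50],[[4,0.9,0],0,40],[[4.25,0.9,0],0,30],[[4.25,0.9,0],0,30],[[4.25,0.9,0],0,20],[[4.25,0.9,0],0,14],[[4.25,0.9,0],0,4],[[4.25,0.9,0],0,4],[[4.25,0.9,0],0,4]]' 15
python3 -m crank '[[[0,0,0],0,4],[[0,0,0],0,3],[[0,0,0],0,2],[[0,0,0],0,2],[[0,0,0],0,2],[[0,0,0],0,2]]' 40
python3 - <<'E'
from plant import ctrl
from h import *
s=ctrl.observe();units(s,[0.524,-0.2525,0.129],6.7); print(s["grip_width"]*87.8,s["force"])
d=ctrl.snapshot("side"); cv2.imwrite("pics/d8.png",cv2.resize(d["img"][130:240,240:360,::-1],None,fx=5,fy=5))
E
```

```text
time_s: 8.9
position: [0.5243, -0.2533, 0.1303]
orientation: [0.471, 0.527, -0.471, 0.528]
force: [1.2, -0.3, -1.7]
grip_width: 0.088
time_s: 9.4
position: [0.5243, -0.2532, 0.1298]
orientation: [0.471, 0.527, -0.471, 0.528]
force: [0.8, -0.9, -2.1]
grip_width: 0.091
pos [ 0.5243 -0.2532  0.1298] heading 6.51 x axis [ 1.e-04 -2.e-04 -1.e+00] t 9.4
shift units [ 0.031 -0.007 -0.03 ] turn units -0.038
8.024343901180734 [ 0.78492194 -0.85093588 -2.05553513]
```

View pics/d8.png

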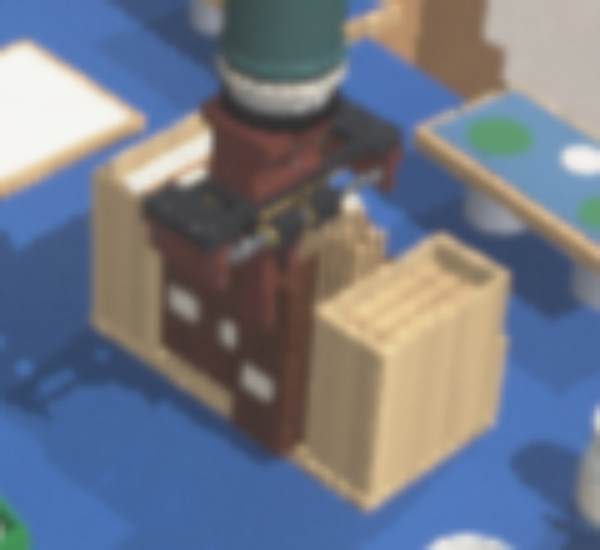

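```bash
python3 -m crank '[[[-0.2,0,0],0,2],[[-0.6,-0.1,0],0,2],[[-1.1,-0.2,0],0,2],[[-1.7,-0.3,0],0,2],[[-2.4,-0.4,0],0,2],[[-3.2,-0.5,0],0,2],[[-4,-0.5,0],0,2],[[-4.8,-0.5,0],0,2],[[-5.6,-0.5,0],0,2],[[-6.4,-0.5,0],0,2],[[-7,-0.5,0],0,2],[[-7,-0.5,0],0,2]]' 40
python3 - <<'E'
from plant import ctrl
from h import *
s=ctrl.observe();units(s,[0.5486,0.1871,0.300],4); print(s["grip_width"]*87.8,s["force"])
d=ctrl.snapshot("side"); cv2.imwrite("pics/d9.png",cv2.resize(d["img"][70:240,230:370,::-1],None,fx=4,fy=3.5))
d=ctrl.snapshot("scene"); cv2.imwrite("pics/s9.png",cv2.resize(d["img"][100:320,120:320,::-1],None,fx=3,fy=2.7))
E
```

```text
time_s: 10.45
position: [0.513, -0.2552, 0.3092]
orientation: [0.471, 0.525, -0.47, 0.53]
force: [0.6, -0.1, -2.5]
grip_width: 0.086
pos [ 0.513  -0.2552  0.3092] heading 6.52 x axis [ 0.0055 -0.0034 -1.    ] t 10.45
shift units [  0.315   3.421 -17.419] turn units 0.504
7.541871909606805 [ 0.59168232 -0.08697211 -2.51290313]
```

View pics/d9.png

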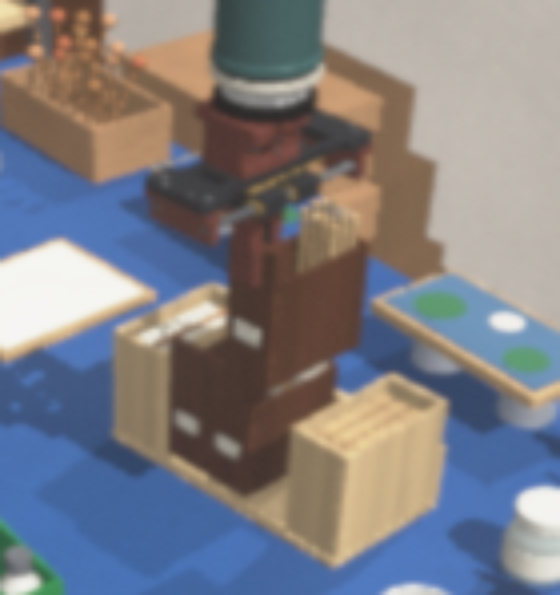

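View pics/s9.png

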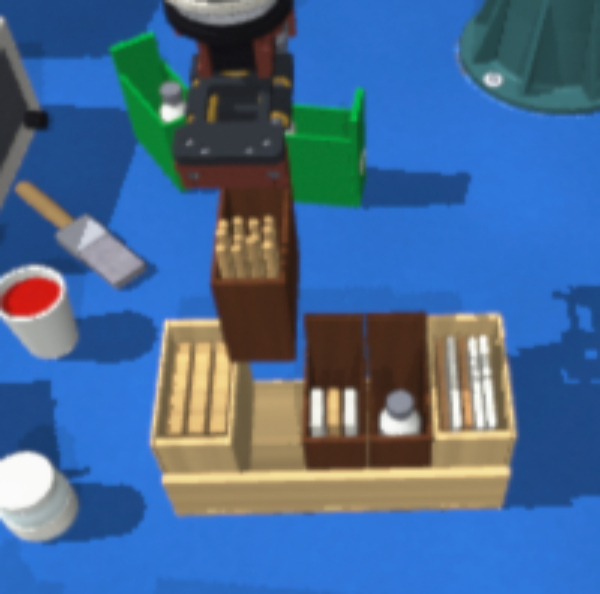

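The box is free and upright in the grip, and the rack and other two boxes are undisturbed. Moving to above the board.

```bash
python3 -m crank '[[[0,0.1,-0.4],0,2],[[0,0.3,-1.2],0,2],[[0,0.5,-2.2],0,2],[[0,0.8,-3.4],0,2],[[0,1.0,-4.6],0,2],[[0,1.2,-5.8],0.1,2],[[0,1.4,-7],0.2,2],[[0,1.6,-8.2],0.3,2],[[0,1.9,-9.4],0.4,2],[[0,2.1,-10.6],0.5,2],[[0,2.3,-11.6],0.5,2],[[0,2.5,-12.2],0.5,2]]' 40
python3 - <<'E'
from plant import ctrl
from h import *
s=ctrl.observe();units(s,[0.5486,0.1871,0.300],4); print(s["grip_width"]*87.8,s["force"])
E
```

```text
time_s: 11.55
position: [0.5373, 0.0592, 0.3031]
orientation: [0.481, 0.519, -0.482, 0.516]
force: [-0.3, 0.2, -2.8]
grip_width: 0.089
pos [0.5373 0.0592 0.3031] heading 4.12 x axis [-0.0038  0.0017 -1.    ] t 11.55
shift units [ 0.131  0.82  -5.071] turn units 0.023
7.824978098230756 [-0.29898299  0.19399621 -2.83208436]
```

```bash
python3 -m crank '[[[0.1,0.2,-1],0,2],[[0.1,0.4,-2],0,2],[[0.1,0.6,-3],0,2],[[0.1,0.7,-4],0,2],[[0.1,0.8,-4.7],0,2],[[0.1,0.8,-5],0,2],[[0.1,0.8,-5],0,2],[[0.1,0.8,-5],0,2],[[0.1,0.8,-5],0,2]]' 40
python3 - <<'E'
from plant import ctrl
from h import *
s=ctrl.observe();units(s,[0.5486,0.1871,0.160],4); print(s["grip_width"]*87.8,s["force"])
d=ctrl.snapshot("scene"); cv2.imwrite("pics/s10.png",d["img"][:,:,::-1])
E
```

```text
time_s: 12.3
position: [0.5499, 0.1807, 0.3017]
orientation: [0.482, 0.517, -0.483, 0.517]
force: [-1.0, -0.8, -2.3]
grip_width: 0.087
pos [0.5499 0.1807 0.3017] heading 3.98 x axis [-1.2e-03 -9.0e-04 -1.0e+00] t 12.3
shift units [ 5.669 -0.028 -0.263] turn units -0.004
7.618560599571674 [-0.99150213 -0.78893153 -2.34566133]
```

View pics/s10.png

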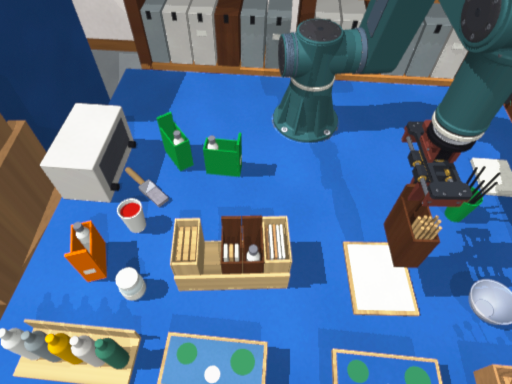

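Box upright, held above the board. Descending to 30 mm above it, then slowly down.

```bash
python3 -m crank '[[[0.6,0,-0.1],0,2],[[1.5,0,-0.2],0,2],[[2.5,0,-0.25],0,2],[[3.5,0,-0.25],0,2],[[4.4,0,-0.25],0,2],[[5.2,0,-0.25],0,2],[[5.7,0,-0.25],0,2],[[5.7,0,-0.25],0,2],[[5.7,0,-0.25],0,2],[[5.7,0,-0.25],0,2]]' 40
python3 - <<'E'
from plant import ctrl
from h import *
s=ctrl.observe();units(s,[0.5486,0.1871,0.13],4); print(s["grip_width"]*87.8,s["force"])
d=ctrl.snapshot("scene"); cv2.imwrite("pics/s11.png",cv2.resize(d["img"][170:330,320:460,::-1],None,fx=4,fy=3.6,interpolation=cv2.INTER_CUBIC))
d=ctrl.snapshot("side"); cv2.imwrite("pics/d11.png",cv2.resize(d["img"][50:190,170:310,::-1],None,fx=4,fy=4,interpolation=cv2.INTER_CUBIC))
E
```

```text
time_s: 13.18
position: [0.5509, 0.1875, 0.1608]
orientation: [0.483, 0.517, -0.482, 0.517]
force: [0.1, -0.2, -3.1]
grip_width: 0.087
pos [0.5509 0.1875 0.1608] heading 3.96 x axis [ 1.5e-03  2.0e-04 -1.0e+00] t 13.1833
shift units [ 1.231 -0.094  0.008] turn units -0.007
7.608778252173676 [ 0.06372414 -0.1529988  -3.11798073]
```

View pics/s11.png

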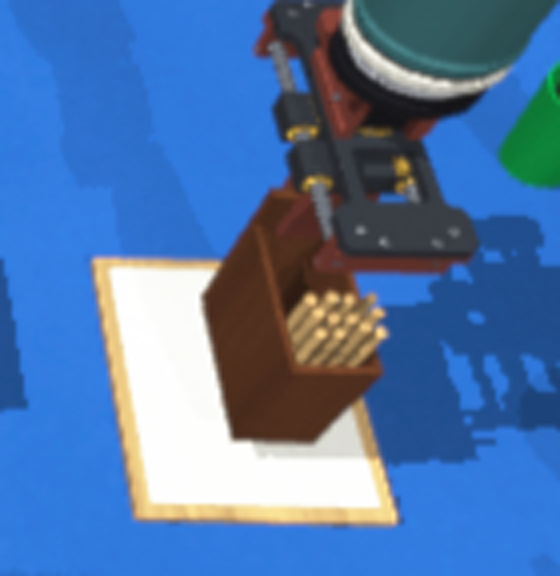

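View pics/d11.png

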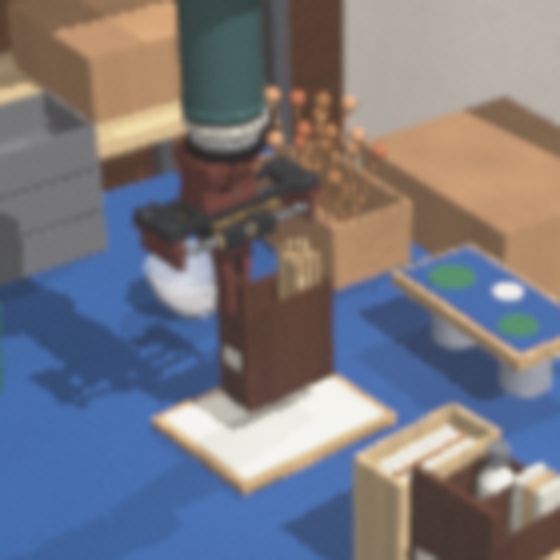

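```bash
python3 -m crank '[[[0.3,-0.08,0],0,2],[[0.6,-0.08,0],0,2],[[0.8,-0.08,0],0,2],[[1.0,-0.08,0],0,2],[[1.1,-0.08,0],0,2],[[1.15,-0.08,0],0,2],[[1.2,-0.08,0],0,2],[[1.2,-0.08,0],0,2],[[1.2,-0.08,0],0,2]]' 40
python3 -m crank '[[[0.05,0,0],0,2],[[0.1,0,0],0,2],[[0.1,0,0],0,2]]'
```

```text
time_s: 14.03
position: [0.5482, 0.1878, 0.1298]
orientation: [0.482, 0.517, -0.482, 0.517]
force: [0.9, -0.3, -3.5]
grip_width: 0.088
time_s: 14.28
position: [0.5479, 0.1877, 0.1271]
orientation: [0.482, 0.517, -0.482, 0.517]
force: [0.8, 0.5, -2.3]
grip_width: 0.09
```

```bash
python3 -m crank '[[[0.04,0,0],0,2],[[0.08,0,0],0,2],[[0.08,0,0],0,2]]'
python3 -m crank '[[[0.04,0,0],0,2],[[0.08,0,0],0,2],[[0.08,0,0],0,2]]'
python3 - <<'E'
from plant import ctrl
from h import *
d=ctrl.snapshot("side"); cv2.imwrite("pics/d12.png",cv2.resize(d["img"][80:190,180:290,::-1],None,fx=5,fy=5,interpolation=cv2.INTER_CUBIC))
E
```

```text
time_s: 14.53
position: [0.548, 0.1878, 0.1254]
orientation: [0.482, 0.517, -0.482, 0.517]
force: [-0.6, -0.6, -1.1]
grip_width: 0.087
time_s: 14.78
position: [0.548, 0.1877, 0.1253]
orientation: [0.482, 0.517, -0.482, 0.517]
force: [-6.5, -2.4, 14.9]
grip_width: 0.089
```

View pics/d12.png

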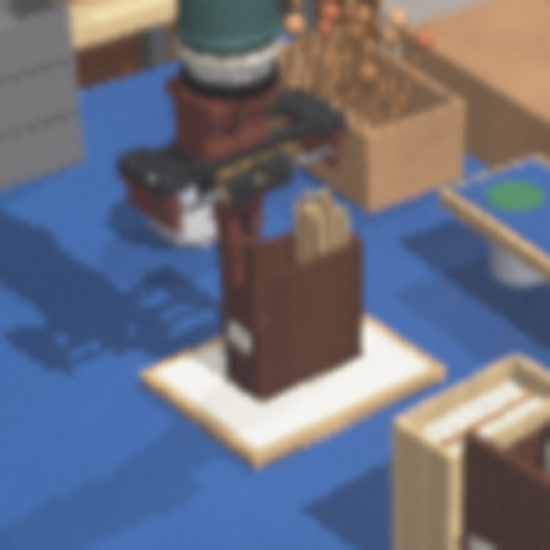

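Contact (+15 N). Easing off 1.5 mm, opening slowly, then rising.

```bash
python3 -m crank '[[[-0.06,0,0],0,2],[[-0.06,0,0],0,7],[[-0.06,0,0],0,10],[[-0.06,0,0],0,14],[[-0.06,0,0],0,20],[[-0.06,0,0],0,28],[[-0.06,0,0],0,36],[[-0.06,0,0],0,40],[[-0.06,0,0],0,40],[[-0.06,0,0],0,40]]' 8
python3 - <<'E'
from plant import ctrl
from h import *
s=ctrl.observe();units(s,[0.5486,0.1871,0.13],4); print(s["grip_width"]*87.8,s["force"])
d=ctrl.snapshot("wrist"); cv2.imwrite("pics/w13.png",d["img"][:,:,::-1])
E
```

```text
time_s: 15.67
position: [0.548, 0.1878, 0.1247]
orientation: [0.482, 0.517, -0.482, 0.517]
force: [0.4, 0.3, 0.0]
grip_width: 0.455
pos [0.548  0.1878 0.1247] heading 4.01 x axis [-1.e-04 -1.e-04 -1.e+00] t 15.6667
shift units [-0.212  0.022  0.029] turn units 0.002
39.963130960702976 [0.42012819 0.29802484 0.00050966]
```

View pics/w13.png

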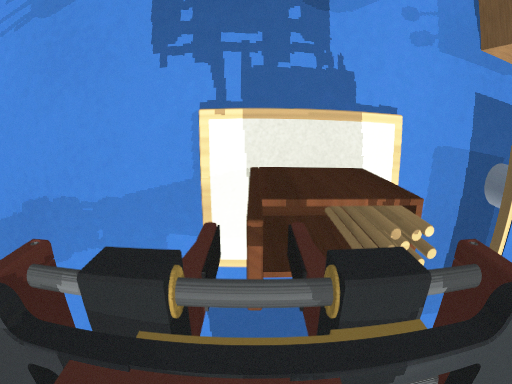

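Fingers clear of the panel (panel col ≈255, fingers at 205 and 300). Rising straight up, then checking.

```bash
python3 -m crank '[[[-0.6,0,0],0,40],[[-1.4,0,0],0,40],[[-2.4,0,0],0,40],[[-3.4,0,0],0,40],[[-4.4,0,0],0,40],[[-5.4,-1,0],0,40],[[-6,-2.2,0],0,40],[[-6,-3.4,0],0,40],[[-6,-4,0],0,40],[[-6,-4,0],0,40],[[-6,-4,0],0,40]]' 
python3 - <<'E'
from plant import ctrl
from h import *
d=ctrl.snapshot("scene"); cv2.imwrite("pics/s14.png",d["img"][:,:,::-1])
cv2.imwrite("pics/s14c.png",cv2.resize(d["img"][200:330,330:450,::-1],None,fx=4.5,fy=4.5,interpolation=cv2.INTER_CUBIC))
d=ctrl.snapshot("side"); cv2.imwrite("pics/d14.png",cv2.resize(d["img"][70:240,180:350,::-1],None,fx=3.5,fy=3.5,interpolation=cv2.INTER_CUBIC))
E
```

```text
time_s: 16.63
position: [0.448, 0.1808, 0.2752]
orientation: [0.482, 0.517, -0.482, 0.518]
force: [0.5, 0.2, 0.6]
grip_width: 0.458
```

View pics/s14.png

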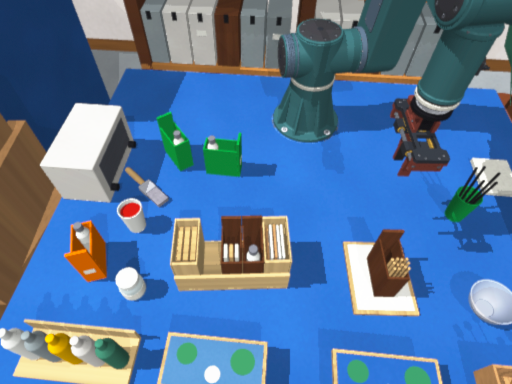

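View pics/s14c.png

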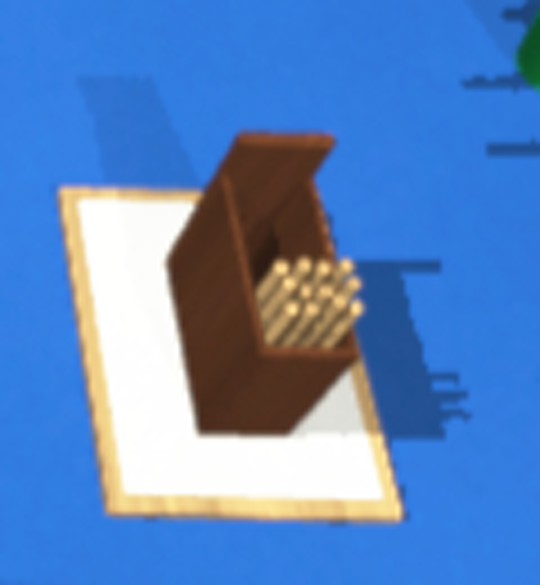

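View pics/d14.png

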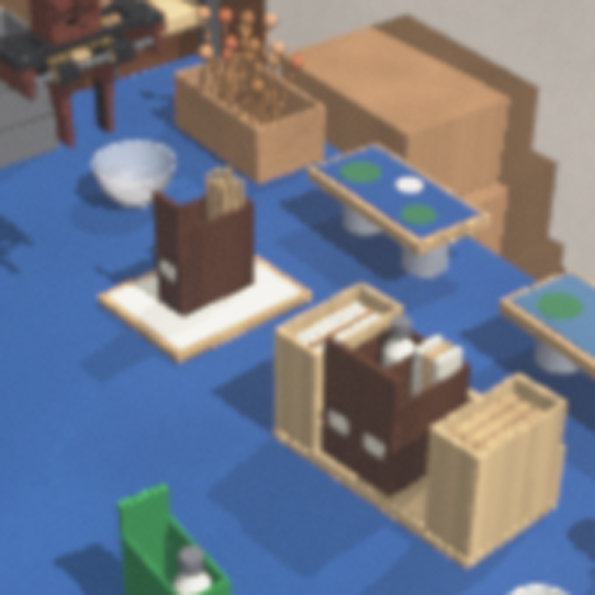

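```bash
python3 - <<'E'
from plant import ctrl
from h import *
d=ctrl.snapshot("scene")
P=lambda u,v,z:onplane(d,330+(u+.5)/4.5-.5,200+(v+.5)/4.5-.5,z)
a,b,c,e=P(168,262,.012),P(200,435,.012),P(290,435,.012),None
print("foot front-right, back-right, back-left",a,b,c); print("centre",(a+c)/2,"yaw",np.degrees(np.arctan2(*(b-a)[[1,0]])),np.linalg.norm(b-a),np.linalg.norm(c-b))
print("top panel",P(238,136,.162),P(334,140,.162))
E
```

```text
foot front-right, back-right, back-left [0.55057526 0.16573496 0.012     ] [0.65666355 0.17274365 0.012     ] [0.65183996 0.22294739 0.012     ]
centre [0.60120761 0.19434117 0.012     ] yaw 3.779737229752889 0.1063195483076292 0.05043492921126617
top panel [0.55183697 0.16254237 0.162     ] [0.54952536 0.21228266 0.162     ]
```

Measured box centre is (0.601, 0.194) against the board centre at (0.600, 0.191), with yaw 3.8° against 4°. It stands upright, so I'm handing in.

```bash
python3 - <<'E'
from plant import ctrl
print(ctrl.finish_job())
E
```

```text
the job is handed in; nothing more can be done
None
```

The sticks box is standing upright in the middle of the work board, and the other two file boxes are still in their places. I took it by its front panel, tipped it forward about 21° with its foot behind the lip, pulled it free and set it down.

**What went wrong:** the first pull used a light grip of about 12 N, and the box slipped. It settled upright on the lip, with its panel top about 30 mm forward of the row. I gripped it again at 40 N and lifted it out from there. I did not push it back in and tip it a second time, so the final lift started from upright rather than straight from the tip.

**Last checks before handing in:**
- **Position:** the box is within about 4 mm of the board's centre and aligned with it to under 1°. It looks upright in both views.
- **Rack:** the panels and bottle boxes look unmoved.
- **Robot:** the gripper is clear of everything. The largest force in the readings was about 15 N, when the box touched the board, and the clock stood at about 17 s.

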